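# Bring the yellow vial to the reader and swing the reading arm over it

### The arm

A 7-joint arm with a two-finger parallel gripper is mounted at the origin on the work surface. World frame = base frame: x ahead of the robot, y to its left, z up, the work surface at z = 0. Lengths are in m, angles in rad, forces in N, time in s.
With the tool pointing down it reaches from about 0.4 to 0.85 m from the base axis. Payload 10.4 kg.
Tool frame: the origin (TCP) lies on the centre line of the jaws, within the pads' length; the fingertips stand 17 mm ahead of it and the grasp point (between the pads) lies 2 mm behind it (manip.tcp_to_tips is the distance from the TCP to the fingertips, in m); z points along the fingers, x is the direction in which the jaws open and shut, and the axes are right-handed (so a half turn about z gives the same grasp; the last joint's range is limited). The gripper opens to 85 mm and grips with 20 to 120 N. Pads are 22 mm wide; open, the fingers measure 114 mm over their backs; the gripper's body (76 mm by 85 mm) begins 54 mm behind the grasp point. The pads swing forward as they close: fully open they stand 13 mm farther back than shut.
Start: joints at [-1.268, 0.332, -0.065, 1.46, 0.022, 1.35, -0.088], TCP at [0.2, 0.592, 0.248] pointing down, gripper open.
Joint ranges: [-2.6, 2.6], [-0.5, 2.12], [-1.47, 1.34], [0.16, 2.42], [-1.27, 4.41], [0.06, 2.06], [-2.6, 2.6]. Speed limits (rad/s): [2.22, 2.22, 2.79, 2.79, 3.14, 3.14, 3.14].

### API

Orientations are given as a unit quaternion [x, y, z, w].
In Python, from workcell import manip gives the robot as it stands.
- The arm moves only by the shell command python3 -m pendant 'ROWS' [FORCE]. ROWS is JSON, a list of rows, each a list of 3 entries, a list of its own where there are three numbers: the shift along the world's x, y, z in cm, then the turn, a rotation vector about the world's x, y, z in degrees, then the closure in counts, from 0 (fully open) to 255 (shut). A call has 1 to 12 rows; each row shifts and turns the pose as measured when the row begins; what a row does not reach is not made up. A row lasts 1/8 s, in which the tool goes at most 62.5 mm and 10.7 degrees, less where a joint would pass 70% of its speed; a pose out of reach is approached as far as the arm can. A call is refused whole if a number of a shift passes 6.25 or a number of a turn 10.7, either way. A call with a gripper value outside its range is refused whole. The fingers move at their own pace and stop on an object; FORCE is the grip in N (left out, the last holds). Time passes only in rows, so rows that do not move let the fingers close. It gives the time, the measured TCP pose, the force and the opening at its end, in the units of the state.
- manip.get_obs(): the state, without advancing time (a new reading comes with each control period).
- manip.camera(name): name is "scene" or "top"; returns a dict with "pixels" (420x560x3 uint8, red, green, blue), "range_z" (420x560 float32, m along the optical axis (not along the pixel's ray), 0 where there is no reading), "K" (3x3 intrinsics, pixels), "dist" ([k1, k2, p1, p2, k3] as OpenCV has them; the pictures are not rectified), "origin" and "rotation" of the camera in the world. Camera axes: x right, y down, z forward; pixel columns grow to the right and rows downward; lengths in m; the calibration is good to about 2 mm. A picture is of the moment at which its call begins.
- manip.hand_in(): hands the job in, once; it reports no verdict.
The state is a dict: "clock": time; "joint_pos": joint angles; "joint_velocities": joint speeds; "tau": joint torques, N m; "position": TCP position; "ee_rot": TCP orientation; "ft_force": force on the tool from outside, world axes, zero at the start; "torque": the same for the moment, N m; "grip_width": opening from 0.0 (shut) to 1.0 (fully open).
Only numpy, scipy, OpenCV 4.12 (cv2) and the standard library are available. Lean on these libraries where they do the work, as an engineer would, in place of code of your own. Each camera call takes 0.05 s, during which the arm holds its last target.

### The job

On the vial reader, push a spoke of the four-spoke wheel round with a fingertip until the vial with the yellow cap stands at the reading station (the white spot with the white dash). Then push the blue reading arm round to its end stop, so that its head is over that vial. Do not push on, lift or tip the vials, and leave the other things on the bench where they are.

Things in the scene. Friction and masses are not known exactly. Their poses are not given: they have to be found in the camera images.
- hub (a point): centre of the level aluminium wheel, on its vertical axis, 34 mm above the bench. Four straight spokes 90 degrees apart, each 12 mm wide, bare from 22 to 109 mm from the axis, underside 22 mm and top 34 mm above the bench, each ending in a square grey vial pocket (32 mm wide, centre 125 mm from the axis, rim 48 mm above the bench).
- wheel (a joint): turn of the wheel since the start, rad, positive anticlockwise seen from above; 0 at the start whatever way the wheel then stands. It turns either way without stops, takes about 1.5 N at mid-spoke when turned slowly (more when fast: the bearing is damped), and stays where it is left. A hard knock shakes the vials.
- station (a point): the reading station: a fixed point 45 mm above the bench, 125 mm from the wheel axis, above the round white spot (36 mm across) painted on the black base. A short white dash on the base, radially outside the spot and pointing at it, stays in sight when a pocket covers the spot.
- pivot (a point): on the vertical axis of the reading arm's post (30 mm across), 80 mm above the bench, 130 mm from the station and outside the wheel. Post and station are fixed to the base.
- head (a point): centre of the round blue reading head (32 mm across, from 70 to 94 mm above the bench) at the end of the reading arm, 130 mm from the pivot. The arm is a blue bar 14 mm wide, from 72 to 88 mm above the bench, level, running straight from the post to the head. It passes above the vials.
- boom (a joint): swing of the reading arm about its post, rad, positive anticlockwise seen from above: about 0 to 0.4 when parked outside the wheel, 1.571 at its end stop, where the head is right over the station. It takes about 1 N to push at 80 mm from the post and stays where it is left.
- vial_yellow_mid (a point): middle of the vial with the yellow cap: loose glass vial 24 mm across, 40 mm tall, standing in a 26 mm wide pocket of the wheel, its cap's top 65 mm above the bench; this point is 20 mm above its foot. The four vials' order round the wheel varies.
- vial_red_mid (a point): middle of the vial with the red cap: loose glass vial 24 mm across, 40 mm tall, standing in a 26 mm wide pocket of the wheel, its cap's top 65 mm above the bench; this point is 20 mm above its foot. The four vials' order round the wheel varies.
- vial_blue_mid (a point): middle of the vial with the blue cap: loose glass vial 24 mm across, 40 mm tall, standing in a 26 mm wide pocket of the wheel, its cap's top 65 mm above the bench; this point is 20 mm above its foot. The four vials' order round the wheel varies.
- vial_green_mid (a point): middle of the vial with the green cap: loose glass vial 24 mm across, 40 mm tall, standing in a 26 mm wide pocket of the wheel, its cap's top 65 mm above the bench; this point is 20 mm above its foot. The four vials' order round the wheel varies.
- base: the fixed black base of the reader: round, 330 mm across, top 8 mm above the bench, under the wheel; origin on the wheel axis at bench height, the station in its -y direction, the post at x = -130, y = -125 mm; a blue control pod, 28 mm high plus a small knob, on its +x edge
- beaker: loose glass beaker, 70 mm across, 90 mm tall; origin under its centre; a bystander
- strips: loose white round tub of test strips with a yellow label, 34 mm across, 85 mm tall; origin under its centre; a bystander
- reagent: loose amber glass bottle with blue cap, 60 mm across, 130 mm tall; origin under its centre; a bystander
- flask: loose conical glass flask, 84 mm across the foot, 120 mm tall; origin under its centre; a bystander
- tipbox: loose pipette-tip box, orange with a white lid, 120 x 85 x 55 mm tall; origin under its centre; a bystander
- spatula: loose steel spatula lying flat, 190 mm long; origin under its centre; a bystander
- vial_yellow: the same vial with the yellow cap; origin at the centre of its foot
- vial_red: the same vial with the red cap; origin at the centre of its foot
- vial_blue: the same vial with the blue cap; origin at the centre of its foot
- vial_green: the same vial with the green cap; origin at the centre of its foot

How it is judged:
By the outcome, as a careful person would: the job done as asked, in the order asked, and still so for the second after the job is handed in, with the robot touching nothing.
It also fails if it takes over 54 s, if anything falls off the work surface, if the arm or the gripper's body presses on something with over 40 N, if the wrist force passes 120 N, or if a joint passes its speed limit or range.

## Working session

There is one attempt and no reset: what is moved stays moved. The work goes in short steps, Python scripts to look and compute and a shell command to move; the robot and the scene stay as the last step left them, time stands still between calls to the robot, and variables do not carry over. Pictures are saved under pics/ and viewed, and the job is handed in when it is done.

```bash
mkdir -p pics; cat > h.py <<'E'
import numpy as np, cv2
from workcell import manip
def snap(name,fn):
    c=manip.camera(name); cv2.imwrite('pics/'+fn+'.png',cv2.cvtColor(c['pixels'],cv2.COLOR_RGB2BGR)); np.savez('pics/'+fn+'.npz',**c); return c
def w(c,u,v,z=None):
    """pixel -> world; on plane z if given, else by depth"""
    p=cv2.undistortPoints(np.array([[[u,v]]],float),c['K'],c['dist'])[0,0]
    d=c['rotation']@np.array([p[0],p[1],1.]); o=c['origin']
    if z is None: s=c['range_z'][int(round(v)),int(round(u))]
    else: s=(z-o[2])/d[2]
    return o+s*d
def cloud(c):
    H,W=c['range_z'].shape; uv=np.stack(np.meshgrid(np.arange(W),np.arange(H)),-1).reshape(-1,1,2).astype(float)
    p=cv2.undistortPoints(uv,c['K'],c['dist'])[:,0]; s=c['range_z'].reshape(-1,1)
    P=(np.c_[p,np.ones(len(p))]*s)@c['rotation'].T+c['origin']; P[s[:,0]==0]=np.nan
    return P.reshape(H,W,3)
E
python3 - <<'E'
from h import *
for n in('top','scene'):
    c=snap(n,n+'0'); print(n,c['origin'],c['rotation'].round(3).tolist())
o=manip.get_obs(); print(o)
E
```

```text
top [0.32021025 0.04909269 1.76538295] [-0.7, 0.71, -0.051, 0.058]
scene [1.44121362 0.30700008 0.77834375] [0.552, 0.713, -0.344, -0.261]
{'clock': 0.1, 'joint_pos': array([-1.26760959,  0.33280878, -0.06465894,  1.46085461,  0.02158932,
        1.34990727, -0.08851302]), 'joint_velocities': array([-0.00016868,  0.00106017,  0.00082099, -0.00256785,  0.00057791,
       -0.00034018,  0.00067324]), 'tau': array([ 1.63981131e-03, -6.26745057e+01,  4.92694729e-02, -3.92426562e+01,
        1.62481796e-02,  7.11640823e-03,  3.15968077e-05]), 'position': array([0.199955  , 0.59181831, 0.24759661]), 'ee_rot': array([ 8.12430573e-01,  5.83057589e-01, -5.02849839e-04,  3.98602559e-04]), 'ft_force': array([-0.32815832,  0.59762926,  0.58097324]), 'torque': array([ 0.03954671, -0.05214834,  0.03660183]), 'grip_width': 1.001291777752482}
```

```bash
sed -i "s/^def snap/from scipy.spatial.transform import Rotation as R\ndef snap/; s/c=manip.camera(name);/c=manip.camera(name); c['rotation']=R.from_quat(c['rotation']).as_matrix();/" h.py
python3 - <<'E'
from h import *
for n in('top','scene'):
    c=snap(n,n+'1'); print(n,c['rotation'].round(2).tolist(),c['K'].round(1).tolist())
E
```

```text
top [[-0.01, -0.99, 0.15], [-1.0, 0.02, 0.01], [-0.01, -0.15, -0.99]] [[478.5, 0.0, 278.2], [0.0, 478.5, 217.2], [0.0, 0.0, 1.0]]
scene [[-0.25, 0.61, -0.75], [0.97, 0.15, -0.2], [-0.01, -0.78, -0.63]] [[391.2, 0.0, 275.6], [0.0, 391.2, 207.8], [0.0, 0.0, 1.0]]
```

View pics/top0.png

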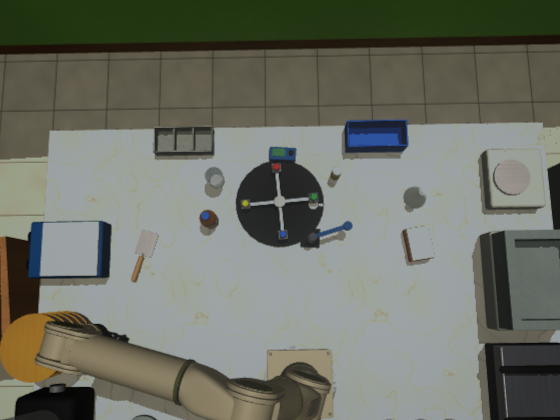

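View pics/scene0.png

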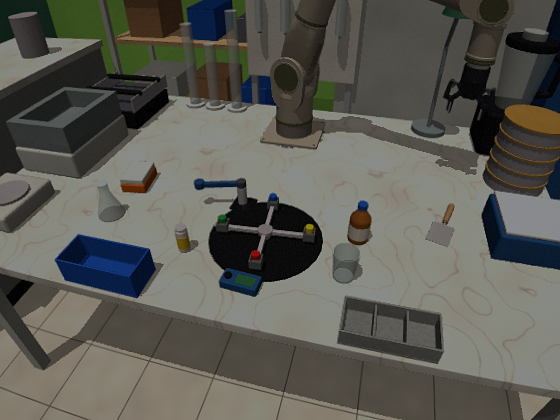

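```bash
python3 - <<'E'
from h import *
im=cv2.imread('pics/top1.png'); cv2.imwrite('pics/z1.png',cv2.resize(im[145:255,220:365],None,fx=5.4,fy=5.4,interpolation=cv2.INTER_CUBIC))
im=cv2.imread('pics/scene1.png'); cv2.imwrite('pics/z2.png',cv2.resize(im[165:300,170:340],None,fx=4.4,fy=4.4,interpolation=cv2.INTER_CUBIC))
E
```

```text
(no output)
```

View pics/z1.png

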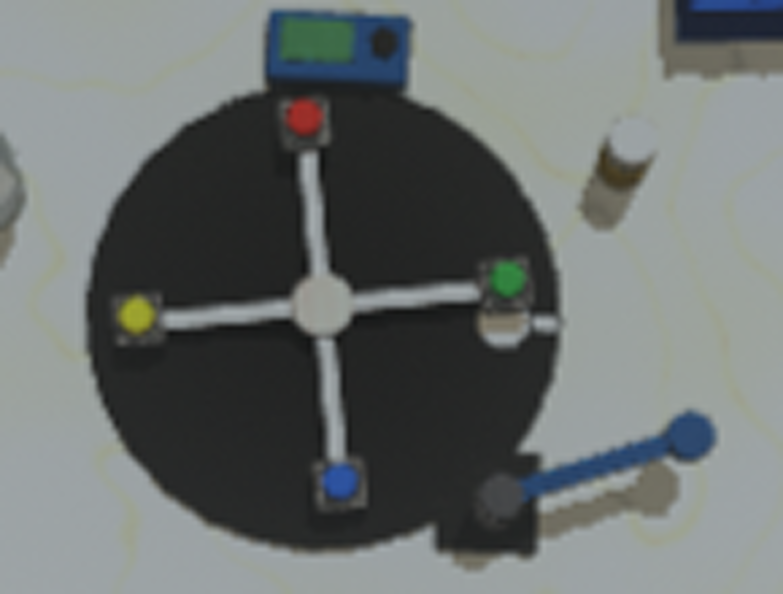

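View pics/z2.png

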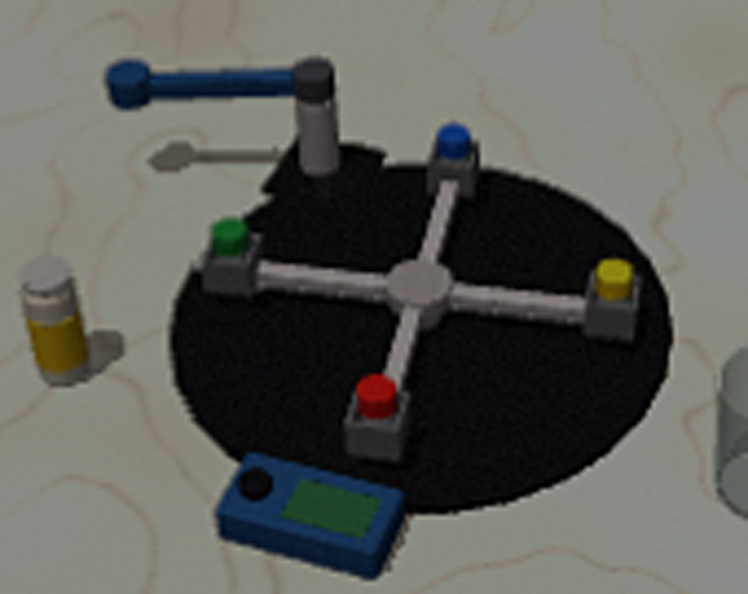

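```bash
cat > meas.py <<'E'
from h import *
def blob(c,mask,near,r=14):
    H,W=mask.shape; yy,xx=np.mgrid[:H,:W]; m=mask&((xx-near[0])**2+(yy-near[1])**2<r*r)
    return np.array([xx[m].mean(),yy[m].mean()]),m.sum()
def hsv(c): return cv2.cvtColor(c['pixels'],cv2.COLOR_RGB2HSV).astype(int)
def colmask(c,k):
    h=hsv(c); H,S,V=h[...,0],h[...,1],h[...,2]
    lo,hi={'red':(-8,8),'yellow':(24,36),'green':(45,80),'blue':(95,125)}[k]
    HH=np.where(H>150,H-180,H); return (HH>=lo)&(HH<=hi)&(S>110)&(V>60)
E
python3 - <<'E'
from meas import *
c=dict(np.load('pics/top1.npz'))
# base ellipse: dark mask boundaries
g=c['pixels'].max(2)
P=cloud(c)
dk=(g<60); n,l,st,ce=cv2.connectedComponentsWithStats(dk.astype(np.uint8)); i=l[225,265]; print('base comp',st[i],ce[i])
pts={}
for k,n0 in dict(red=(277,167),yellow=(246,204),blue=(283,234),green=(314,197)).items():
    b,m=blob(c,colmask(c,k),n0,7); p=w(c,*b,.065); pts[k]=p; print(k,b.round(1),m,p.round(4))
print('depth',[P[int(round(v)),int(round(u))].round(4).tolist() for u,v in((277,167),(246,204),(279,202),(347,226),(313,237))])
b,m=blob(c,g>120,(279.5,202),6); hub=w(c,*b,.034); print('hub',b,m,hub.round(4))
print('mean caps',np.mean(list(pts.values()),0))
b,m=blob(c,colmask(c,'blue'),(347.5,226),6);print('head',b,m,w(c,*b,.094).round(4))
# dash
print(g[200:212,308:326])
for k,p in pts.items(): d=p-hub; print(k,np.hypot(*d[:2]),np.degrees(np.arctan2(d[1],d[0])))
E
```

```text
base comp [ 236  159   87   89 5121] [279.74399531 204.43917204]
red [276.  166.1] 39 [0.775  0.0707 0.065 ]
yellow [244.9 203.1] 35 [0.6395 0.185  0.065 ]
blue [282.4 233.7] 34 [0.5259 0.051  0.065 ]
green [313.5 196.5] 32 [ 0.6595 -0.0635  0.065 ]
depth [[0.7733, 0.0671, 0.0588], [0.6364, 0.1812, 0.0624], [0.6462, 0.0618, 0.0393], [0.5451, -0.1758, 0.1003], [0.5092, -0.0563, 0.0915]]
hub [279.41111111 201.3       ] 90 [0.6498 0.0603 0.034 ]
mean caps [0.64994853 0.060802   0.065     ]
head [346.80701754 225.56140351] 57 [ 0.5475 -0.176   0.094 ]
[[ 91  56  74  64  58  50  57  73  73  69  72  40  42  41  42  94 161 161]
 [ 34  59  83  60  57  58  61  81  86  70  54  40  40  42  41  95 161 162]
 [ 45  62  57  66  57  53  54  62  74  85  45  40  42  41  42  96 162 161]
 [ 64  99  85  93  93  93  97 107 121 129  83  99  98  99  89  98 153 161]
 [ 76 123 123 123 123 123 124 123 127 121 115 164 164 163 148 111 134 161]
 [ 75 123 123 123 123 123 123 123 135 139  95 143 147 151 141 122 143 162]
 [ 64 117 134 134 135 135 135 134 138 123  62  75  88 102  94 108 162 162]
 [ 42  91 149 163 163 163 163 156 126  72  39  41  41  42  41  96 161 162]
 [ 39  51  98 139 144 143 143 125  63  40  41  40  41  41  45  99 161 161]
 [ 38  38  44  63  78  77  74  68  40  40  40  41  41  41  49 105 161 161]
 [ 38  38  39  39  39  40  40  40  40  41  40  41  42  41  63 121 162 161]
 [ 39  38  39  39  39  39  40  40  41  41  41  41  41  41  74 135 162 162]]
red 0.12562942598835994 4.75668283785805
yellow 0.12517778088276485 94.7064425739259
blue 0.12425605828770102 -175.71645545614663
green 0.12417587291073613 -85.52107137867871
```

```bash
python3 - <<'E'
from meas import *
c=dict(np.load('pics/top1.npz')); g=c['pixels'].max(2).astype(float)
hub=np.array([.6498,.0605])
s=np.clip(g[200:212,319:322]-42,0,None); yy=np.mgrid[200:212,319:322][0]; 
for j in range(3): 
    v=(s[:,j]*yy[:,j]).sum()/s[:,j].sum(); p=w(c,319+j,v,.008); d=p[:2]-hub; print('dash',v,p.round(4),np.hypot(*d),np.degrees(np.arctan2(d[1],d[0])))
# base edge: fit circle z=.008
dk=(g<70); n,l,st,ce=cv2.connectedComponentsWithStats(dk.astype(np.uint8)); m=(l==l[225,265]).astype(np.uint8)
cn=max(cv2.findContours(m,0,1)[0],key=cv2.contourArea)[:,0]
Q=np.array([w(c,u,v,.008)[:2] for u,v in cn]); 
from scipy.optimize import least_squares
k=np.abs(np.hypot(*(Q-hub).T)-.165)<.006
f=least_squares(lambda x:np.hypot(*(Q[k]-x[:2]).T)-x[2],[*hub,.165],loss='soft_l1',f_scale=.001); print('base',k.sum(),f.x)
# post cap, dark grey
print(g[230:246,303:322].astype(int))
s=dict(np.load('pics/scene1.npz'))
for kk,n0 in dict(red=(256,255),yellow=(309,229),blue=(273,197),green=(222,219)).items():
    from meas import blob
    b,mm=blob(s,colmask(s,kk),n0,8); print(kk,b.round(1),mm,w(s,*b,.06).round(4))
for n,(u,v) in dict(beaker=(345,262),reagent=(360,225),strips=(183,240)).items(): print(n,w(s,u,v).round(3))
E
```

```text
dash 204.3514376996805 [ 0.6407 -0.087   0.008 ] 0.1477958696284261 -93.54376902089707
dash 204.42857142857142 [ 0.6403 -0.0907  0.008 ] 0.15152780599486645 -93.59068093633331
dash 204.4956772334294 [ 0.64   -0.0944  0.008 ] 0.15525812755207252 -93.62131590848604
base 225 [0.65052458 0.06098854 0.1616458 ]
[[ 39  41  40  40  41  41  41  42  42  42  42  41  42  41  42  42  63 121
  162]
 [ 40  40  41  40  41  43  42  43  43  43  42  41  42  42  42  43  70 123
  148]
 [ 40  40  40  41  42  43  43  43  49  54  52  47  43  42  45  61  81 102
  120]
 [ 40  41  42  41  41  42  43  53  64  73  71  63  58  65  74  95 113 106
  106]
 [ 41  41  42  42  42  44  53  71  71  72  72  73  78  94 109 108 108 107
  106]
 [ 41  40  41  41  44  51  63  71  71  72  73  73  73  81 101 108 110 108
   96]
 [ 41  41  41  41  46  56  67  71  71  72  73  73  73  79  92  93 102 120
  110]
 [ 42  42  41  41  44  52  64  72  71  72  73  73  73  82  88  51  83 146
  162]
 [ 42  42  42  41  46  55  57  71  71  71  73  72  71  59  41  44  97 162
  162]
 [ 42  42  42  40  41  54  60  61  69  71  72  71  63  46  41  41  88 147
  147]
 [ 42  42  41  38  39  53  57  51  62  62  63  61  51  40  36  37  67 112
  111]
 [ 42  42  40  35  38  44  50  55  59  44  44  42  40  37  37  37  67 111
  111]
 [ 42  41  38  35  36  37  44  50  51  50  46  39  37  37  37  38  69 111
  112]
 [ 42  41  36  36  36  37  37  40  41  40  38  36  37  37  37  41  72 112
  112]
 [ 42  39  37  37  36  36  36  37  37  37  38  37  38  38  40  44  84 130
  129]
 [ 41  36  36  36  37  37  37  37  37  38  38  39  39  41  44  49 104 162
  162]]
red [254.9 254.5] 76 [0.7758 0.0722 0.06  ]
yellow [309.3 226.7] 47 [0.6364 0.1865 0.06  ]
blue [272.4 196.5] 41 [0.5281 0.0517 0.06  ]
green [221.7 216.9] 30 [ 0.6567 -0.0637  0.06  ]
beaker [0.771 0.299 0.087]
reagent [0.615 0.322 0.077]
strips [ 0.766 -0.135  0.053]
```

```bash
python3 -m pendant '[[[4.2,-4.1,0],[0,0,0],255],[[4.2,-4.1,0],[0,0,0],255],[[4.2,-4.1,0],[0,0,0],255],[[4.2,-4.1,0],[0,0,0],255],[[4.2,-4.1,0],[0,0,0],255],[[4.2,-4.1,0],[0,0,0],255],[[4.2,-4.1,0],[0,0,0],255],[[4.2,-4.1,0],[0,0,0],255]]' 40; python3 -c "
from workcell import manip
print(manip.tcp_to_tips,manip.get_obs())"
```

```text
clock: 1.2
position: [0.5393, 0.2557, 0.2467]
ee_rot: [0.809, 0.587, -0.001, -0.001]
ft_force: [1.1, 0.4, -0.2]
grip_width: 0.001
0.017 {'clock': 1.2, 'joint_pos': array([-0.70132783,  0.27026248,  0.22221514,  1.55283976, -0.06163519,
        1.32737161,  0.78377607]), 'joint_velocities': array([ 0.5834444 ,  0.32920097,  0.30888839, -0.37602805, -0.14270947,
        0.06793629,  0.90264315]), 'tau': array([ -3.57725345, -60.49268961,   2.74571389, -36.37112617,
         0.46586987,   0.12374408,  -1.88551024]), 'position': array([0.53926687, 0.25570701, 0.24667074]), 'ee_rot': array([ 8.09289517e-01,  5.87408852e-01, -9.71036247e-04, -6.13008263e-04]), 'ft_force': array([ 1.06482598,  0.44241844, -0.19351927]), 'torque': array([ 0.04641972,  0.00677062, -0.01209833]), 'grip_width': 0.0006807789178830865}
```

```bash
python3 -m pendant '[[[3.9,-3.6,0],[0,0,0],255],[[3.9,-3.6,0],[0,0,0],255],[[3.9,-3.6,0],[0,0,0],255],[[3.5,-3.0,-3],[0,0,0],255],[[0,0,-5],[0,0,0],255],[[0,0,-3],[0,0,0],255]]'
```

```text
clock: 1.95
position: [0.6992, 0.1064, 0.1351]
ee_rot: [0.811, 0.585, 0.001, 0.002]
ft_force: [-0.5, 0.5, -0.1]
grip_width: -0.004
```

```bash
python3 -m pendant '[[[0,0,-3.5],[0,0,0],255],[[0,0,-3.5],[0,0,0],255],[[0,0,-2.2],[0,0,0],255],[[0,0,0],[0,0,0],255]]'; python3 - <<'E'
from h import *
o=manip.get_obs(); print(o['position'],R.from_quat(o['ee_rot']).as_matrix().round(3))
c=snap('scene','s2'); im=cv2.imread('pics/s2.png'); cv2.imwrite('pics/z3.png',cv2.resize(im[120:300,140:380],None,fx=3.3,fy=3.3,interpolation=cv2.INTER_CUBIC))
E
```

```text
clock: 2.45
position: [0.6967, 0.1056, 0.0359]
ee_rot: [0.811, 0.585, -0.003, 0.0]
ft_force: [-0.5, -0.1, 0.8]
grip_width: 0.0
[0.69669511 0.10559678 0.03589691] [[ 0.317  0.949 -0.004]
 [ 0.949 -0.317 -0.004]
 [-0.005 -0.002 -1.   ]]
```

View pics/z3.png

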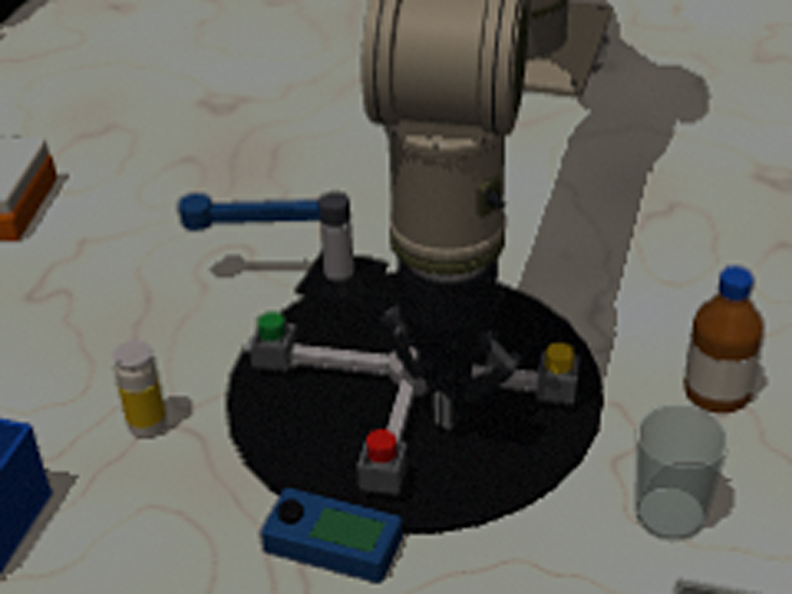

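```bash
python3 - <<'E'
from h import *
c=dict(np.load('pics/s2.npz')); P=cloud(c)
o=np.array([.6967,.1056,.0359]); j=np.array([.317,.949]); n=np.array([.949,-.317])
d=P-o; a=d[...,:2]@j; b=d[...,:2]@n; z=P[...,2]
for lo in np.arange(.04,.16,.01):
    m=(abs(a)<.09)&(abs(b)<.04)&(z>lo)&(z<=lo+.01)
    if m.sum(): print(round(lo,3),m.sum(),'jaw',a[m].min().round(3),a[m].max().round(3),'n',b[m].min().round(3),b[m].max().round(3))
E
```

```text
0.04 34 jaw -0.055 0.014 n -0.01 0.013
0.05 17 jaw -0.014 0.014 n 0.002 0.012
0.06 46 jaw -0.033 0.031 n -0.009 0.015
0.07 81 jaw -0.039 0.037 n -0.011 0.015
0.08 65 jaw -0.049 0.045 n -0.01 0.017
0.09 85 jaw -0.055 0.055 n -0.004 0.019
0.1 116 jaw -0.061 0.062 n -0.008 0.018
0.11 128 jaw -0.058 0.061 n -0.013 0.023
0.12 88 jaw -0.044 0.047 n -0.006 0.021
0.13 43 jaw -0.037 0.042 n -0.007 0.013
0.14 26 jaw -0.008 0.038 n -0.009 0.035
0.15 86 jaw -0.024 0.038 n -0.019 0.04
```

```bash
cat > path.py <<'E'
from h import *
import sys
HUB=np.array([.650,.0608]); r=.062
def tcp(th,r=r):
    o=manip.get_obs(); M=R.from_quat(o['ee_rot']).as_matrix(); j=M[:2,0]; n=M[:2,1]
    u=np.array([np.cos(th),np.sin(th)]); t=np.array([-u[1],u[0]])
    h=.0145*abs(j@t)+.011*abs(n@t); return HUB+r*u-(h+.006)*t
def plan(ths):
    o=manip.get_obs(); p=o['position'][:2]; print('pos',o['position'].round(4),'f',o['ft_force'].round(1),'clk',o['clock'])
    for a in ths:
        q=tcp(np.radians(a)); print(a, q.round(4),'step cm',((q-p)*100).round(2)); p=q
if __name__=='__main__': plan(np.arange(float(sys.argv[1]),float(sys.argv[2]),float(sys.argv[3])))
E
python3 path.py 90 145 4
```

```text
pos [0.6975 0.1056 0.0373] f [-0.6 -1.1  0.2] clk 2.5
90.0 [0.671  0.1228] step cm [-2.64  1.72]
94.0 [0.6673 0.1242] step cm [-0.37  0.14]
98.0 [0.6635 0.1253] step cm [-0.39  0.11]
102.0 [0.6594 0.1262] step cm [-0.4   0.09]
106.0 [0.6553 0.1268] step cm [-0.42  0.06]
110.0 [0.651  0.1271] step cm [-0.43  0.03]
114.0 [0.6466 0.1272] step cm [-0.44  0.  ]
118.0 [0.6422 0.1269] step cm [-0.45 -0.03]
122.0 [0.6377 0.1262] step cm [-0.45 -0.07]
126.0 [0.6331 0.1252] step cm [-0.45 -0.1 ]
130.0 [0.6286 0.1238] step cm [-0.45 -0.14]
134.0 [0.6242 0.122 ] step cm [-0.45 -0.18]
138.0 [0.6198 0.1199] step cm [-0.44 -0.21]
142.0 [0.6155 0.1174] step cm [-0.43 -0.25]
```

```bash
python3 -m pendant '[[[-0.8,0.6,-0.1],[0,0,0],255],[[-0.8,0.6,0],[0,0,0],255],[[-0.6,0.4,0],[0,0,0],255],[[-0.4,0.2,0],[0,0,0],255],[[-0.4,0.15,0],[0,0,0],255],[[-0.4,0.1,0],[0,0,0],255],[[-0.4,0.1,0],[0,0,0],255],[[-0.4,0.1,0],[0,0,0],255]]'; python3 path.py 100 160 4
```

```text
clock: 3.5
position: [0.6555, 0.1298, 0.041]
ee_rot: [0.811, 0.584, 0.002, 0.002]
ft_force: [1.9, -1.4, 0.3]
grip_width: 0.0
pos [0.6555 0.1298 0.041 ] f [ 1.9 -1.4  0.3] clk 3.5
100.0 [0.6615 0.1258] step cm [ 0.6 -0.4]
104.0 [0.6574 0.1265] step cm [-0.41  0.08]
108.0 [0.6532 0.127 ] step cm [-0.42  0.05]
112.0 [0.6488 0.1272] step cm [-0.43  0.02]
116.0 [0.6444 0.127 ] step cm [-0.44 -0.01]
120.0 [0.6399 0.1266] step cm [-0.45 -0.05]
124.0 [0.6354 0.1257] step cm [-0.45 -0.08]
128.0 [0.6309 0.1245] step cm [-0.45 -0.12]
132.0 [0.6264 0.123 ] step cm [-0.45 -0.16]
136.0 [0.622 0.121] step cm [-0.44 -0.2 ]
140.0 [0.6176 0.1187] step cm [-0.43 -0.23]
144.0 [0.6134 0.116 ] step cm [-0.42 -0.27]
148.0 [0.6094 0.1129] step cm [-0.4  -0.31]
152.0 [0.6056 0.1094] step cm [-0.38 -0.34]
156.0 [0.6021 0.1057] step cm [-0.35 -0.38]
```

```bash
python3 -m pendant '[[[-0.4,-0.1,-0.2],[0,0,0],255],[[-0.4,-0.1,-0.1],[0,0,0],255],[[-0.45,-0.1,-0.1],[0,0,0],255],[[-0.45,-0.1,0],[0,0,0],255],[[-0.45,-0.12,0],[0,0,0],255],[[-0.45,-0.16,0],[0,0,0],255],[[-0.45,-0.2,0],[0,0,0],255],[[-0.43,-0.24,0],[0,0,0],255],[[-0.42,-0.27,0],[0,0,0],255],[[-0.4,-0.3,0],[0,0,0],255]]'; python3 path.py 140 200 4
```

```text
clock: 4.75
position: [0.6104, 0.1127, 0.0374]
ee_rot: [0.811, 0.585, 0.003, 0.003]
ft_force: [2.3, 1.6, -0.1]
grip_width: 0.0
pos [0.6104 0.1127 0.0374] f [ 2.3  1.6 -0.1] clk 4.75
140.0 [0.6176 0.1187] step cm [0.72 0.6 ]
144.0 [0.6134 0.116 ] step cm [-0.42 -0.27]
148.0 [0.6094 0.1129] step cm [-0.4  -0.31]
152.0 [0.6056 0.1094] step cm [-0.38 -0.34]
156.0 [0.6021 0.1057] step cm [-0.35 -0.38]
160.0 [0.5989 0.1015] step cm [-0.33 -0.41]
164.0 [0.5962 0.098 ] step cm [-0.27 -0.35]
168.0 [0.5939 0.0949] step cm [-0.23 -0.32]
172.0 [0.5917 0.0915] step cm [-0.22 -0.34]
176.0 [0.5897 0.0879] step cm [-0.2  -0.36]
180.0 [0.588 0.084] step cm [-0.17 -0.38]
184.0 [0.5865 0.08  ] step cm [-0.15 -0.4 ]
188.0 [0.5853 0.0758] step cm [-0.12 -0.42]
192.0 [0.5843 0.0715] step cm [-0.09 -0.44]
196.0 [0.5837 0.067 ] step cm [-0.06 -0.45]
```

Tracking well. Continue from about 147° to 195°.

```bash
python3 -m pendant '[[[-0.42,-0.32,0],[0,0,0],255],[[-0.38,-0.35,0],[0,0,0],255],[[-0.35,-0.38,0],[0,0,0],255],[[-0.33,-0.4,0],[0,0,0],255],[[-0.27,-0.37,0],[0,0,0],255],[[-0.23,-0.35,0],[0,0,0],255],[[-0.22,-0.35,0],[0,0,0],255],[[-0.2,-0.36,0],[0,0,0],255],[[-0.17,-0.38,0],[0,0,0],255],[[-0.15,-0.4,0],[0,0,0],255],[[-0.12,-0.42,0],[0,0,0],255],[[-0.09,-0.44,0],[0,0,0],255]]'; python3 path.py 188 260 4
```

```text
clock: 6.25
position: [0.5779, 0.0654, 0.037]
ee_rot: [0.811, 0.585, 0.002, 0.002]
ft_force: [1.0, 2.0, -0.7]
grip_width: 0.0
pos [0.5779 0.0654 0.037 ] f [ 1.   2.  -0.7] clk 6.25
188.0 [0.5853 0.0758] step cm [0.74 1.04]
192.0 [0.5843 0.0715] step cm [-0.09 -0.44]
196.0 [0.5837 0.067 ] step cm [-0.06 -0.45]
200.0 [0.5835 0.0623] step cm [-0.03 -0.46]
204.0 [0.5835 0.0576] step cm [ 0.01 -0.47]
208.0 [0.584  0.0529] step cm [ 0.05 -0.48]
212.0 [0.5849 0.0481] step cm [ 0.08 -0.48]
216.0 [0.5861 0.0433] step cm [ 0.12 -0.48]
220.0 [0.5877 0.0385] step cm [ 0.16 -0.47]
224.0 [0.5898 0.0339] step cm [ 0.21 -0.46]
228.0 [0.5922 0.0294] step cm [ 0.25 -0.45]
232.0 [0.5951 0.025 ] step cm [ 0.29 -0.44]
236.0 [0.5983 0.0209] step cm [ 0.32 -0.42]
240.0 [0.6019 0.017 ] step cm [ 0.36 -0.39]
244.0 [0.6059 0.0133] step cm [ 0.4  -0.36]
248.0 [0.6102 0.01  ] step cm [ 0.43 -0.33]
252.0 [0.6146 0.0071] step cm [ 0.44 -0.29]
256.0 [0.6175 0.005 ] step cm [ 0.29 -0.21]
```

```bash
python3 -m pendant '[[[0.05,-0.42,0],[0,0,0],255],[[0.07,-0.45,0],[0,0,0],255],[[0.1,-0.46,0],[0,0,0],255],[[0.14,-0.46,0],[0,0,0],255],[[0.18,-0.46,0],[0,0,0],255],[[0.22,-0.46,0],[0,0,0],255],[[0.26,-0.45,0],[0,0,0],255],[[0.28,-0.42,0],[0,0,0],255],[[0.3,-0.4,0],[0,0,0],255],[[0.33,-0.38,0],[0,0,0],255],[[0.36,-0.36,0],[0,0,0],255]]'; python3 path.py 232 270 4;  python3 - <<'E'
from h import *
for n in ('top','scene'): c=snap(n,n+'3')
im=cv2.imread('pics/top3.png'); a=cv2.resize(im[145:255,220:365],None,fx=5,fy=5,interpolation=cv2.INTER_CUBIC)
cv2.imwrite('pics/z4.png',a)
im=cv2.imread('pics/scene3.png'); cv2.imwrite('pics/z5.png',cv2.resize(im[165:300,170:340],None,fx=4.4,fy=4.4,interpolation=cv2.INTER_CUBIC))
E
```

```text
clock: 7.62
position: [0.6011, 0.0149, 0.0363]
ee_rot: [0.811, 0.585, 0.001, 0.001]
ft_force: [-1.2, 3.3, -0.5]
grip_width: -0.001
pos [0.6011 0.0149 0.0363] f [-1.2  3.3 -0.5] clk 7.625
232.0 [0.5951 0.025 ] step cm [-0.6   1.01]
236.0 [0.5983 0.0209] step cm [ 0.32 -0.42]
240.0 [0.6019 0.017 ] step cm [ 0.36 -0.39]
244.0 [0.6059 0.0133] step cm [ 0.4  -0.36]
248.0 [0.6102 0.01  ] step cm [ 0.43 -0.33]
252.0 [0.6146 0.0071] step cm [ 0.44 -0.29]
256.0 [0.6175 0.005 ] step cm [ 0.29 -0.21]
260.0 [0.6205 0.003 ] step cm [ 0.31 -0.2 ]
264.0 [0.6238 0.0012] step cm [ 0.32 -0.18]
268.0 [ 6.272e-01 -4.000e-04] step cm [ 0.34 -0.17]
```

View pics/z4.png

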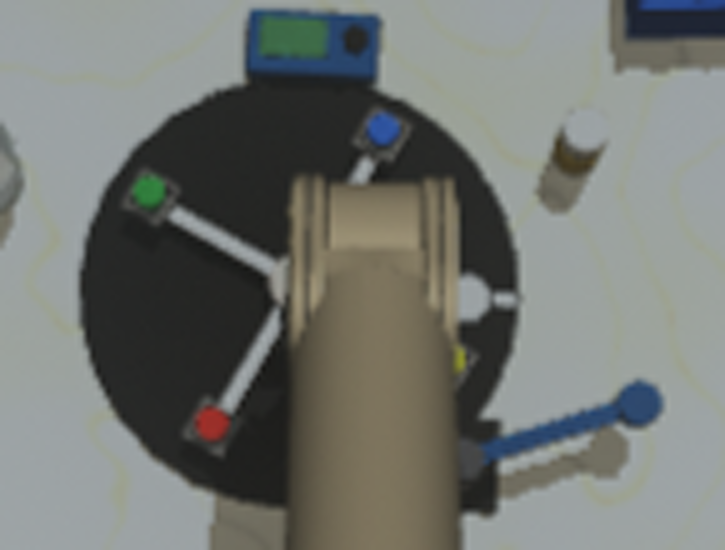

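View pics/z5.png

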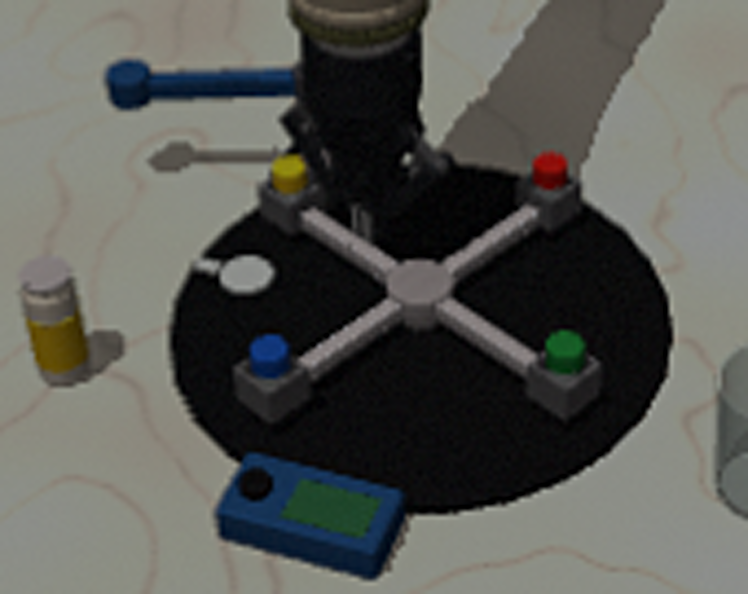

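```bash
cat > ang.py <<'E'
from meas import *
# predicted-cap search: caps around hub on z plane
HUB=np.array([.650,.0608]); OFF=dict(red=0,yellow=90,blue=180,green=270)
def project(c,p):
    rv=cv2.Rodrigues(c['rotation'].T)[0]; t=-c['rotation'].T@c['origin']
    return cv2.projectPoints(np.array([p],float),rv,t,c['K'],c['dist'])[0][0,0]
def wheel(c,guess,z,cnt=15):
    out={}
    for k,o in OFF.items():
        a=np.radians(guess+o); q=project(c,[*(HUB+.125*np.array([np.cos(a),np.sin(a)])),z])
        m=colmask(c,k)
        try:
            b,n=blob(c,m,q,9)
            b,n=blob(c,m,b,8)
        except Exception: continue
        if not n>=cnt: continue
        p=w(c,*b,z)[:2]-HUB; out[k]=((np.degrees(np.arctan2(p[1],p[0]))-o-guess+180)%360-180+guess, np.hypot(*p),n)
    return {k:tuple(np.round(v,4)) for k,v in out.items()}
E
python3 - <<'E'
from ang import *
t1=dict(np.load('pics/top1.npz'));s1=dict(np.load('pics/scene1.npz'));t3=dict(np.load('pics/top3.npz'));s3=dict(np.load('pics/scene3.npz'))
print(wheel(t1,4.6,.065));print(wheel(s1,4.6,.06));print(wheel(t3,151,.065));print(wheel(s3,151,.06))
g=t3['pixels'].max(2).astype(float); q=project(t3,[.6421,-.064,.008]); print('spot pred',q)
for nm,c in(('top',t3),('scene',s3)):
    g=c['pixels'].min(2); q=project(c,[.6421,-.064,.008]); 
    m=(g>85).astype(np.uint8); n,l,st,ce=cv2.connectedComponentsWithStats(m); i=l[int(round(q[1])),int(round(q[0]))]
    p=w(c,*ce[i],.008); d=p[:2]-HUB; print(nm,q,st[i],ce[i],p,np.hypot(*d),np.degrees(np.arctan2(d[1],d[0])))
E
```

```text
{'red': (np.float64(4.5277), np.float64(0.1254), np.float64(39.0)), 'yellow': (np.float64(4.8315), np.float64(0.1247), np.float64(35.0)), 'blue': (np.float64(4.5151), np.float64(0.1245), np.float64(34.0)), 'green': (np.float64(4.3548), np.float64(0.1247), np.float64(32.0))}
{'red': (np.float64(5.1733), np.float64(0.1263), np.float64(76.0)), 'yellow': (np.float64(6.1564), np.float64(0.1265), np.float64(47.0)), 'blue': (np.float64(4.2587), np.float64(0.1222), np.float64(41.0)), 'green': (np.float64(3.0617), np.float64(0.1246), np.float64(30.0))}
{'red': (np.float64(149.3817), np.float64(0.1243), np.float64(38.0)), 'blue': (np.float64(149.2917), np.float64(0.1252), np.float64(31.0)), 'green': (np.float64(149.33), np.float64(0.1249), np.float64(29.0))}
{'red': (np.float64(149.7058), np.float64(0.1239), np.float64(57.0)), 'yellow': (np.float64(149.0727), np.float64(0.1269), np.float64(39.0)), 'blue': (np.float64(151.0585), np.float64(0.1254), np.float64(65.0)), 'green': (np.float64(151.981), np.float64(0.1232), np.float64(47.0))}
spot pred [312.81627939 204.07428609]
top [312.81627939 204.07428609] [     0    119    560    301 119560] [288.20960187 265.03322181] [0.4169117  0.03179066 0.008     ] 0.2348865596385344 -172.90564980182114
scene [224.98056244 227.21261788] [    0    77   560   315 77254] [320.80665079 238.79942786] [0.62125759 0.21962061 0.008     ] 0.16140047477510297 100.2580206524744
```

```bash
python3 - <<'E'
from ang import *
t3=dict(np.load('pics/top3.npz'));s3=dict(np.load('pics/scene3.npz'))
for nm,c,r in(('top',t3,7.5),('scene',s3,9)):
    g=c['pixels'].min(2).astype(float); q=project(c,[.6421,-.064,.008])
    yy,xx=np.mgrid[:420,:560]; W=np.clip(g-60,0,40)*(((xx-q[0])**2+(yy-q[1])**2)<r*r)
    # mask by world radius <.022 from predicted
    b=np.array([(W*xx).sum(),(W*yy).sum()])/W.sum(); p=w(c,*b,.008); d=p[:2]-HUB; print(nm,q,b,p,np.hypot(*d),np.degrees(np.arctan2(d[1],d[0])))
print(t3['pixels'].max(2)[196:213,303:325])
E
```

```text
top [312.81627939 204.07428609] [311.91280768 203.96057572] [ 0.64258734 -0.06064374  0.008     ] 0.12166975081136103 -93.49287440334197
scene [224.98056244 227.21261788] [224.76963936 226.64383562] [ 0.63986085 -0.06550392  0.008     ] 0.1267102356334175 -94.58962405577931
[[133 118  99 131 112  86 131 132 113  42  40  41  42  42  42  42  42  42
   42  56 113 162]
 [131 117  99 134 115  91 133 134 115  41  41  41  41  41  42  43  42  42
   42  48 103 162]
 [131 117  99 137 121 101 136 138 118  41  41  40  41  41  41  42  42  42
   42  48 103 161]
 [127 116 106 141 124 104 139 141 122  66  77  70  47  42  42  42  42  42
   42  47 101 162]
 [118 113 112 144 127 107 143 144 136 124 138 131  98  67  41  42  42  41
   42  42  96 162]
 [114 101 103 148 131 110 148 147 150 164 163 163 155 119  57  41  41  42
   42  42  96 162]
 [114 101 103 152 133 110 151 151 150 163 162 163 163 151 103  47  42  42
   42  42  97 162]
 [115 103 108 154 135 107 154 152 151 163 163 163 163 164 142  83  98  99
   98  89  99 154]
 [114 109 120 154 139 119 154 152 150 163 163 163 163 163 143 116 163 163
  164 148 112 134]
 [115 112 122 148 139 118 155 153 150 163 163 163 163 163 140  95 143 146
  151 142 122 144]
 [114 112 113 130 129 112 153 151 149 163 163 163 164 158 124  62  75  89
  102  93 109 162]
 [114 112 108 110 106 100 149 148 148 163 163 162 157 126  72  42  41  42
   42  44  96 162]
 [115 111 108 106  95  97 145 144 140 143 143 142 125  64  42  42  42  43
   42  45 100 162]
 [114 111 107 103  92 101 140 136 115  79  77  74  68  41  41  41  43  42
   42  51 105 162]
 [115 112 108 103  97 105 131 127  87  41  41  41  41  41  42  41  42  42
   42  64 122 162]
 [115 112 107 103  97  95 111 122  84  40  40  41  41  41  41  41  41  42
   43  75 135 161]
 [114 111 107 103  98  91  97 112  82  41  41  40  41  41  41  42  42  43
   42  82 144 162]]
```

```bash
python3 -m pendant '[[[0.4,-0.32,0],[0,0,0],255],[[0.42,-0.3,0],[0,0,0],255],[[0.4,-0.25,0],[0,0,0],255],[[0.35,-0.2,0],[0,0,0],255],[[0.3,-0.15,0],[0,0,0],255],[[0.2,-0.1,0],[0,0,0],255],[[0,0,0],[0,0,0],255]]'; python3 path.py 256 272 4;  python3 - <<'E'
from ang import *
c=snap('top','top4');print(wheel(c,172,.065)); c=snap('scene','s4'); print(wheel(c,172,.06))
E
```

```text
clock: 8.6
position: [0.6231, -0.0001, 0.0362]
ee_rot: [0.811, 0.585, 0.001, 0.001]
ft_force: [-0.8, 1.0, 0.5]
grip_width: 0.002
pos [ 6.231e-01 -1.000e-04  3.620e-02] f [-0.8  1.   0.5] clk 8.6
256.0 [0.6175 0.005 ] step cm [-0.57  0.51]
260.0 [0.6205 0.003 ] step cm [ 0.31 -0.2 ]
264.0 [0.6238 0.0012] step cm [ 0.32 -0.18]
268.0 [ 6.272e-01 -4.000e-04] step cm [ 0.34 -0.17]
{'red': (np.float64(172.3547), np.float64(0.124), np.float64(35.0)), 'blue': (np.float64(173.0783), np.float64(0.1413), np.float64(68.0)), 'green': (np.float64(171.9707), np.float64(0.1242), np.float64(28.0))}
{'red': (np.float64(171.3153), np.float64(0.1239), np.float64(45.0)), 'yellow': (np.float64(172.0787), np.float64(0.1247), np.float64(39.0)), 'blue': (np.float64(172.5353), np.float64(0.1258), np.float64(68.0)), 'green': (np.float64(174.3271), np.float64(0.1245), np.float64(43.0))}
```

```bash
python3 -m pendant '[[[0.2,-0.05,0],[0,0,0],255],[[0.15,-0.03,0],[0,0,0],255],[[0.1,-0.02,0],[0,0,0],255],[[0,0,0],[0,0,0],255]]'; python3 - <<'E'
from ang import *
c=snap('top','top5');print(wheel(c,175.5,.065)); print(project(c,[*HUB,.034]))
im=cv2.imread('pics/top5.png'); a=cv2.resize(im[145:255,220:365],None,fx=5,fy=5,interpolation=cv2.INTER_CUBIC)
cv2.imwrite('pics/z6.png',a)
c=snap('scene','s5'); print(wheel(c,175.5,.06))
E
```

```text
clock: 9.2
position: [0.6275, -0.001, 0.0362]
ee_rot: [0.811, 0.585, 0.001, 0.001]
ft_force: [-1.5, 0.7, 0.1]
grip_width: 0.001
{'red': (np.float64(176.3754), np.float64(0.1247), np.float64(36.0)), 'blue': (np.float64(176.8718), np.float64(0.1409), np.float64(70.0)), 'green': (np.float64(176.6089), np.float64(0.1252), np.float64(30.0))}
[279.26843411 201.24094621]
{'red': (np.float64(175.634), np.float64(0.1232), np.float64(48.0)), 'yellow': (np.float64(176.1763), np.float64(0.1241), np.float64(40.0)), 'blue': (np.float64(176.7851), np.float64(0.1261), np.float64(68.0)), 'green': (np.float64(178.7463), np.float64(0.1247), np.float64(40.0))}
```

View pics/z6.png

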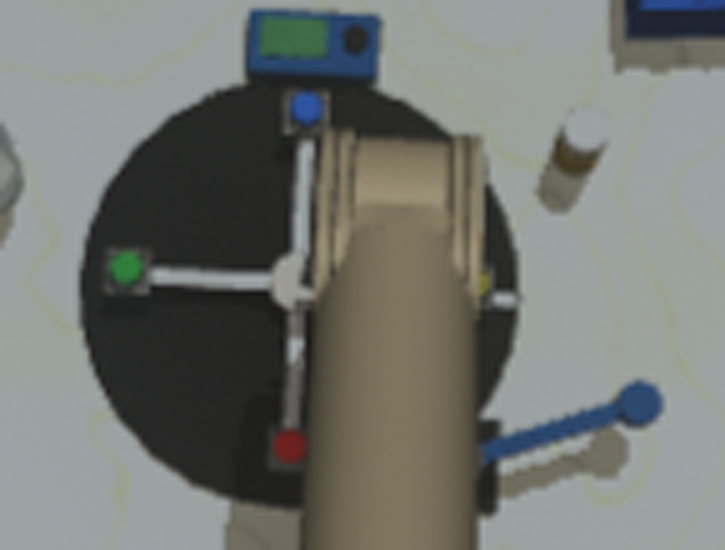

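```bash
python3 -m pendant '[[[-0.6,0.1,0],[0,0,0],255],[[-0.4,0.1,0],[0,0,0],255],[[0,0,1.5],[0,0,0],255],[[0,0,4],[0,0,0],255],[[0,0,5],[0,0,0],255],[[0,0,3],[0,0,0],255]]'; python3 - <<'E'
from ang import *
c=snap('top','top6');print(wheel(c,176,.065))
E
```

```text
clock: 10.05
position: [0.6155, 0.0002, 0.1765]
ee_rot: [0.811, 0.584, -0.0, 0.001]
ft_force: [-0.0, 0.2, -0.4]
grip_width: -0.002
{'red': (np.float64(176.3754), np.float64(0.1247), np.float64(36.0)), 'blue': (np.float64(177.5745), np.float64(0.1428), np.float64(66.0)), 'green': (np.float64(176.6089), np.float64(0.1252), np.float64(30.0))}meas.py:4: RuntimeWarning: Mean of empty slice.
  return np.array([xx[m].mean(),yy[m].mean()]),m.sum()
  ret = ret.dtype.type(ret / rcount)
```

Move to beyond the reading arm: delta (-0.13, -0.15), and take an unobstructed look.

```bash
python3 -m pendant '[[[-2.6,-3,0],[0,0,0],255],[[-2.6,-3,0],[0,0,0],255],[[-2.6,-3,0],[0,0,0],255],[[-2.6,-3,0],[0,0,0],255],[[-1.8,-2,0],[0,0,0],255],[[0,0,0],[0,0,0],255]]'; python3 - <<'E'
from ang import *
c=snap('top','top7');print(wheel(c,176,.065))
im=cv2.imread('pics/top7.png'); a=cv2.resize(im[145:255,220:365],None,fx=5,fy=5,interpolation=cv2.INTER_CUBIC)
cv2.imwrite('pics/z7.png',a)
E
```

```text
clock: 10.85
position: [0.4928, -0.1442, 0.1879]
ee_rot: [0.812, 0.584, 0.007, 0.005]
ft_force: [0.5, 0.6, 0.6]
grip_width: -0.008
{'red': (np.float64(176.3754), np.float64(0.1247), np.float64(36.0)), 'yellow': (np.float64(176.2874), np.float64(0.1242), np.float64(35.0)), 'blue': (np.float64(176.8615), np.float64(0.1402), np.float64(70.0)), 'green': (np.float64(176.6089), np.float64(0.1252), np.float64(30.0))}
```

View pics/z7.png

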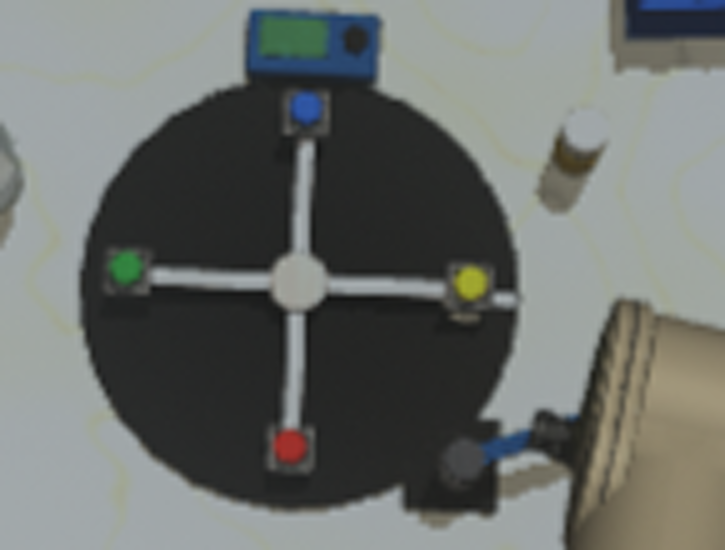

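```bash
python3 -m pendant '[[[0,0,-3],[0,0,0],255],[[0,0,-3.4],[0,0,0],255],[[0,0,-2.3],[0,0,0],255],[[0,0,-0.3],[0,0,0],255],[[0,0,0],[0,0,0],255]]'; python3 - <<'E'
from h import *
import numpy as np
post=np.array([.5124,-.0558]); o=manip.get_obs(); M=R.from_quat(o['ee_rot']).as_matrix(); j=M[:2,0];n=M[:2,1]; p=o['position'][:2]; print(o['position'].round(4))
for a in [-80]+list(np.arange(-73.7,4,5)):
    u=np.array([np.cos(np.radians(a)),np.sin(np.radians(a))]); t=np.array([-u[1],u[0]])
    q=post+.082*u-(.007+.0145*abs(j@t)+.011*abs(n@t))*t; print(round(a,1),q.round(4),((q-p)*100).round(2)); p=q
E
```

```text
clock: 11.52
position: [0.4982, -0.1388, 0.0987]
ee_rot: [0.809, 0.587, 0.01, 0.006]
ft_force: [0.6, 0.2, 0.3]
grip_width: 0.001
[ 0.4982 -0.1388  0.0987]
-80 [ 0.5035 -0.1406] [ 0.53 -0.18]
-73.7 [ 0.5121 -0.1413] [ 0.87 -0.07]
-68.7 [ 0.5192 -0.1412] [0.7  0.01]
-63.7 [ 0.5263 -0.1404] [0.71 0.08]
-58.7 [ 0.5335 -0.1389] [0.72 0.14]
-53.7 [ 0.5406 -0.1368] [0.71 0.21]
-48.7 [ 0.5477 -0.134 ] [0.7  0.28]
-43.7 [ 0.5545 -0.1304] [0.69 0.36]
-38.7 [ 0.5611 -0.1261] [0.66 0.43]
-33.7 [ 0.5673 -0.1212] [0.62 0.49]
-28.7 [ 0.5731 -0.1156] [0.58 0.56]
-23.7 [ 0.5784 -0.1094] [0.53 0.62]
-18.7 [ 0.5831 -0.1026] [0.47 0.68]
-13.7 [ 0.5868 -0.0969] [0.36 0.57]
-8.7 [ 0.59  -0.091] [0.32 0.58]
-3.7 [ 0.5927 -0.0848] [0.27 0.62]
1.3 [ 0.5949 -0.0783] [0.22 0.66]
```

```bash
python3 -m pendant '[[[0,-0.1,-0.5],[0,0,0],255],[[0,0,-0.3],[0,0,0],255],[[0.4,-0.1,0],[0,0,0],255],[[0.4,-0.1,0],[0,0,0],255],[[0.5,0,0],[0,0,0],255],[[0.5,0,0],[0,0,0],255],[[0.5,0,0],[0,0,0],255]]'; python3 - <<'E'
from h import *
c=snap('scene','s8'); im=cv2.imread('pics/s8.png'); cv2.imwrite('pics/z8.png',cv2.resize(im[120:260,150:330],None,fx=4,fy=4,interpolation=cv2.INTER_CUBIC))
E
```

```text
clock: 12.4
position: [0.524, -0.1419, 0.0925]
ee_rot: [0.809, 0.587, 0.011, 0.007]
ft_force: [-1.3, -0.0, 0.6]
grip_width: 0.002
```

View pics/z8.png

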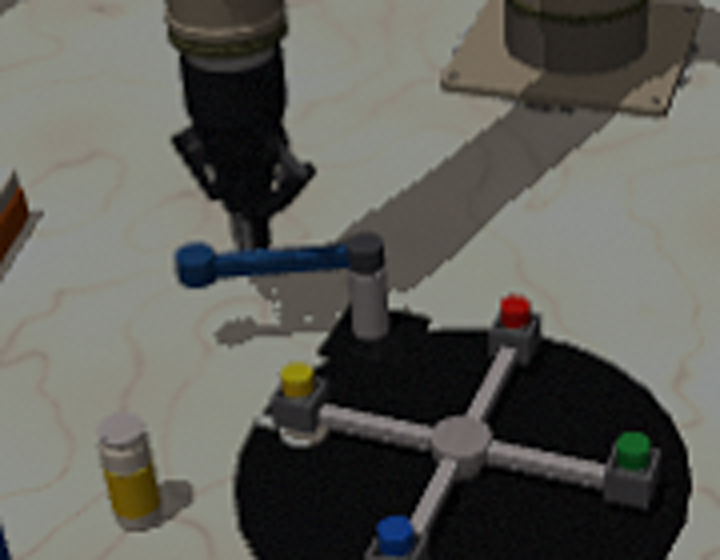

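```bash
python3 -m pendant '[[[0.5,0.08,0],[0,0,0],255],[[0.55,0.1,0],[0,0,0],255],[[0.55,0.15,0],[0,0,0],255],[[0.55,0.2,0],[0,0,0],255],[[0.55,0.25,0],[0,0,0],255],[[0.55,0.3,0],[0,0,0],255],[[0.5,0.35,0],[0,0,0],255],[[0.5,0.4,0],[0,0,0],255],[[0.45,0.42,0],[0,0,0],255],[[0.4,0.45,0],[0,0,0],255]]'; python3 - <<'E'
from h import *
c=snap('scene','s9'); im=cv2.imread('pics/s9.png'); cv2.imwrite('pics/z9.png',cv2.resize(im[120:260,150:330],None,fx=4,fy=4,interpolation=cv2.INTER_CUBIC))
E
```

```text
clock: 13.7
position: [0.5789, -0.1133, 0.0922]
ee_rot: [0.809, 0.587, 0.011, 0.007]
ft_force: [-0.9, -0.6, -0.2]
grip_width: 0.005
```

View pics/z9.png

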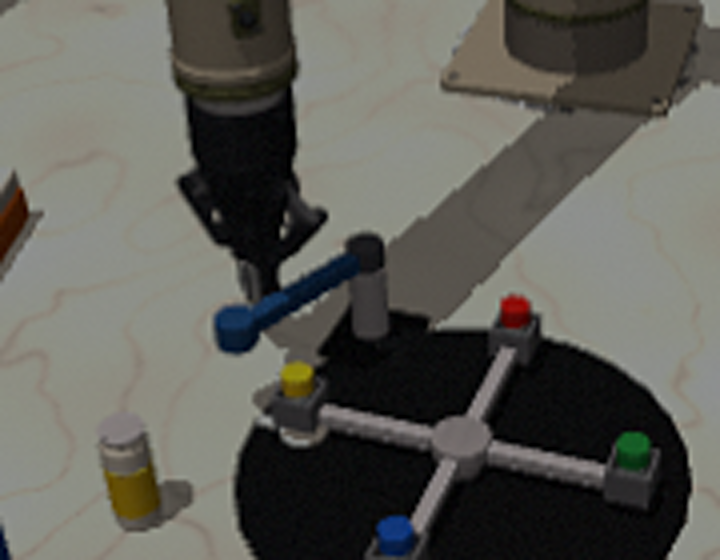

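```bash
python3 -m pendant '[[[0.35,0.4,0],[0,0,0],255],[[0.3,0.42,0],[0,0,0],255],[[0.27,0.42,0],[0,0,0],255],[[0.22,0.42,0],[0,0,0],255],[[0.15,0.4,0],[0,0,0],255],[[0.1,0.35,0],[0,0,0],255],[[0.05,0.25,0],[0,0,0],255]]'; python3 - <<'E'
from h import *
c=snap('scene','s10'); im=cv2.imread('pics/s10.png'); cv2.imwrite('pics/z10.png',cv2.resize(im[120:260,150:330],None,fx=4,fy=4,interpolation=cv2.INTER_CUBIC))
E
```

```text
clock: 14.62
position: [0.5948, -0.0842, 0.0923]
ee_rot: [0.809, 0.588, 0.011, 0.007]
ft_force: [-1.1, -0.4, -0.0]
grip_width: 0.0
```

View pics/z10.png

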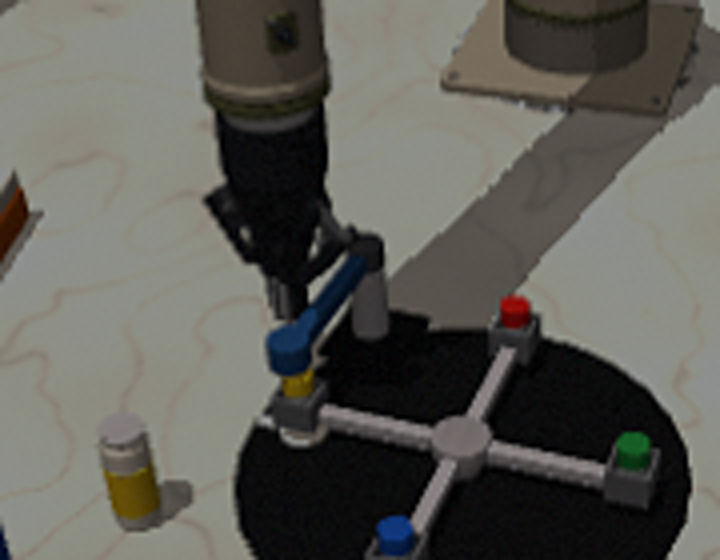

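Almost there; creep on +y until the force rises at the stop.

```bash
python3 -m pendant '[[[0,0.2,0],[0,0,0],255],[[0,0.2,0],[0,0,0],255],[[0,0.15,0],[0,0,0],255]]'; python3 - <<'E'
from ang import *
c=snap('top','top11'); im=c['pixels']; m=colmask(c,'blue'); q=project(c,[.6421,-.064,.094]); b,n=blob(c,m,q,7); p=w(c,*b,.094)[:2]; d=p-[.5124,-.0558]; print(b,q,n,p,np.hypot(*d),np.degrees(np.arctan2(d[1],d[0])))
E
```

```text
clock: 15.05
position: [0.595, -0.0805, 0.0925]
ee_rot: [0.81, 0.587, 0.011, 0.009]
ft_force: [0.7, -6.0, -1.6]
grip_width: -0.001
[nan nan] [314.26090152 199.6873397 ] 0 [nan nan] nan nanmeas.py:4: RuntimeWarning: Mean of empty slice.
  return np.array([xx[m].mean(),yy[m].mean()]),m.sum()
  ret = ret.dtype.type(ret / rcount)
```

```bash
python3 -m pendant '[[[0,0.2,0],[0,0,0],255],[[0,0.2,0],[0,0,0],255]]'
```

```text
clock: 15.35
position: [0.595, -0.0805, 0.0926]
ee_rot: [0.811, 0.585, 0.01, 0.011]
ft_force: [0.5, -7.3, -2.1]
grip_width: -0.0
```

Stopped firmly at −0.0805. Back off in −y (away from the bar), then up and clear.

```bash
python3 -m pendant '[[[-0.1,-0.5,0],[0,0,0],255],[[-0.2,-1,0],[0,0,0],255],[[-0.5,-2,0.5],[0,0,0],255],[[-1,-2,3],[0,0,0],255],[[-2,-2,5],[0,0,0],255],[[-3,-3,5],[0,0,0],255],[[-3,-4,1],[0,0,0],255],[[-3,-4,0],[0,0,0],255],[[-1,-2,0],[0,0,0],255],[[0,0,0],[0,0,0],255]]'; python3 - <<'E'
from ang import *
c=snap('top','top12'); m=colmask(c,'blue'); q=project(c,[.6421,-.064,.094]); b,n=blob(c,m,q,7)
b,n=blob(c,m,b,5.5);p=w(c,*b,.094)[:2]; d=p-[.5124,-.0558]; print(b,q,n,p,np.hypot(*d),np.degrees(np.arctan2(d[1],d[0])))
print(wheel(c,176.4,.065))
im=cv2.imread('pics/top12.png'); cv2.imwrite('pics/z12.png',cv2.resize(im[135:265,180:365],None,fx=4.2,fy=4.2,interpolation=cv2.INTER_CUBIC))
c=snap('scene','s12'); print(wheel(c,176.4,.06)); im=cv2.imread('pics/s12.png'); cv2.imwrite('pics/z13.png',cv2.resize(im[120:300,80:400],None,fx=2.5,fy=2.5,interpolation=cv2.INTER_CUBIC))
E
```

```text
clock: 16.6
position: [0.4488, -0.298, 0.2423]
ee_rot: [0.813, 0.583, 0.012, 0.012]
ft_force: [0.9, -0.1, 0.3]
grip_width: 0.004
[314.17910448 200.11940299] [314.26090152 199.6873397 ] 67 [ 0.64054303 -0.06366888] 0.12838440634940831 -3.5139513354666785
{'red': (np.float64(176.3754), np.float64(0.1247), np.float64(36.0)), 'blue': (np.float64(176.9859), np.float64(0.1405), np.float64(71.0)), 'green': (np.float64(176.6089), np.float64(0.1252), np.float64(30.0))}
{'red': (np.float64(176.0279), np.float64(0.1224), np.float64(50.0)), 'blue': (np.float64(176.6517), np.float64(0.1259), np.float64(66.0)), 'green': (np.float64(178.7463), np.float64(0.1247), np.float64(40.0))}meas.py:4: RuntimeWarning: Mean of empty slice.
  return np.array([xx[m].mean(),yy[m].mean()]),m.sum()
  ret = ret.dtype.type(ret / rcount)
```

View pics/z12.png

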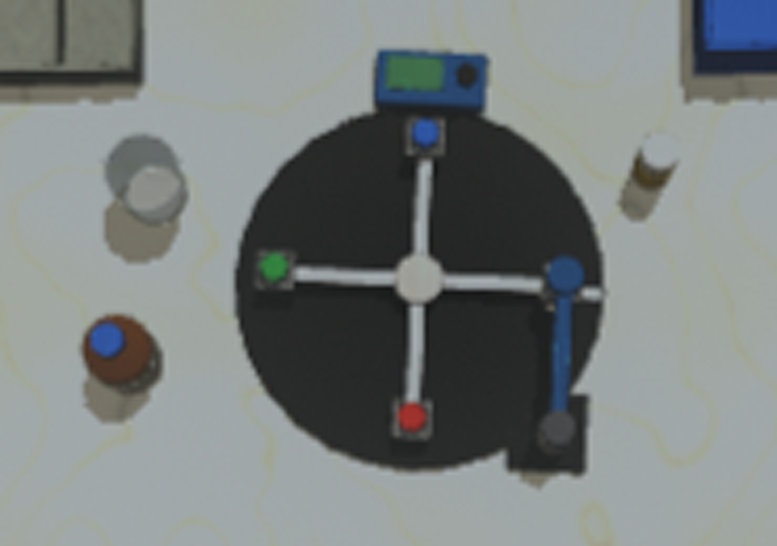

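View pics/z13.png

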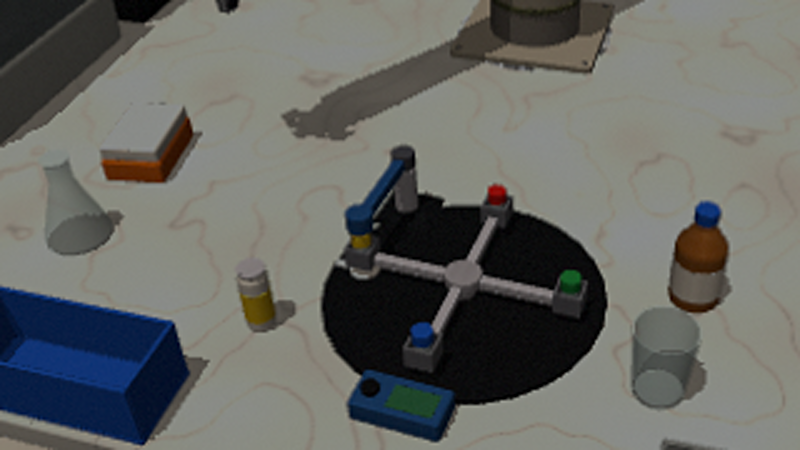

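The wheel stands at 176.5° against a target of 176.4°. The head lies −3.5° from the post, and the stop is at −3.6°. All the bystanders are where they were, so I'm handing in.

```bash
python3 -c "
from workcell import manip
print(manip.hand_in())"
```

```text
the job is handed in; nothing more can be done
None
```

The vial with the yellow cap is at the reading station and the blue reading arm is against its end stop with its head over that vial. I handed the job in at about 17 s of the 54 s allowed.

**Wheel:** I pushed the yellow vial's spoke about 172° anticlockwise with the shut fingertips, at about 4 N or less in the readings. In the top camera the wheel stood at 176.4–176.6°, against about 176.4° for the station dash. It read the same after the arm push.

**Reading arm:** I pushed the bar until it stopped moving and the force rose to about 7 N, then backed off and raised the gripper clear. The head then measured −3.5° from the post, where the end stop should be −3.6°. Its centre was within about 2 mm of the station point.

**Checks that disagreed or were weaker:**
- **Scene camera:** it gave wheel angles 1–2° more scattered (176.0–178.7°), so I relied on the top camera.
- **Blue cap:** its top-camera reading was spoiled by the blue control pod, so I left it out.
- **Yellow cap:** the head hid it from the top camera in the last picture. I last measured it from above at 176.3°, just before pushing the arm.

In the last pictures the vials were upright and the bystanders in view looked unmoved. I judged this by eye and did not measure it.

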